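# Blood bank bench: put four swapped containers back on their own mats

### The arm

A 6-joint arm with a two-finger parallel gripper is mounted at the origin on the work surface. World frame = base frame: x ahead of the robot, y to its left, z up, the work surface at z = 0. Lengths are in m, angles in rad, forces in N, time in s.
With the tool pointing down it reaches from about 0.35 to 0.775 m from the base axis. Payload 7.3 kg.
Tool frame: the origin (TCP) lies on the centre line of the jaws, within the pads' length; the fingertips stand 17 mm ahead of it and the grasp point (between the pads) lies 2 mm behind it; z points along the fingers, y is the line along which they close (so a half turn about z gives the same grasp; the last joint's range is limited). The gripper opens to 92 mm and grips with 3 to 60 N. Pads are 19 mm wide; open, the fingers measure 130 mm over their backs; the gripper's body (75 mm by 190 mm) begins 47 mm behind the grasp point.
Start: joints at [-1.273, 0.342, 1.524, -0, 1.275, -0.146], TCP at [0.225, -0.474, 0.219] pointing down, gripper open.
Joint ranges: [-2.53, 2.53], [-0.77, 2.02], [0.04, 2.7], [-1, 4.14], [0.28, 2.66], [-3.11, 3.11]. Speed limits (rad/s): [2.57, 2.57, 3.14, 3.14, 3.14, 3.14].

### API

Orientations are given as a unit quaternion [x, y, z, w].
In Python, from cell import monitor, vision, env gives the robot as it stands. The module is installed in compiled form; this text tells all that it offers.
- The arm moves only by the shell command python3 -m creep 'ROWS' [FORCE]. ROWS is JSON, a list of rows, each a list of 3 entries, a list of its own where there are three numbers: the shift along the tool's x, y, z in cm, then the turn, a rotation vector about the tool's x, y, z in degrees, then the opening, from -1 (shut) to 1 (fully open). In form: [[[dx, dy, dz], [ax, ay, az], grip], ...]. A call has 1 to 20 rows; each row shifts and turns the commanded pose from where the row before left it, along the tool's axes as they then stand; what a row does not reach is not made up. A row lasts 1/8 s, in which the tool goes at most 62.5 mm and 10.7 degrees, less where a joint would pass 70% of its speed; a pose out of reach is approached as far as the arm can. A call is refused whole if a number of a shift passes 6.25 or a number of a turn 10.7, either way. A call with a gripper value outside its range is refused whole. The fingers move at their own pace and stop on an object; FORCE is the grip in N (left out, the last holds). Time passes only in rows, so rows that do not move let the fingers close. It gives the time, the measured TCP pose, the force, the opening and the grip force at its end, in the units of the state.
- monitor.observe(): the state, without advancing time (a new reading comes with each control period).
- vision.snapshot(name): name is "scene" or "top" or "wrist"; returns a dict with "pixels" (384x512x3 uint8, red, green, blue), "fx", "fy", "cx", "cy" (pixels), "world_from_camera" (4x4, takes a point from camera to world coordinates). Camera axes: x right, y up, looking along -z (the intrinsics and any distortion apply to the point x, -y, -z); pixel columns grow to the right and rows downward; lengths in m; the calibration is good to about 2 mm. A picture is of the moment at which its call begins. There is no depth.
- env.sign_off(): hands the job in; it is judged then, once.
The state is a dict: "time_s": time; "qpos": joint angles; "joint_vel": joint speeds; "joint_efforts": joint torques, N m; "position": TCP position; "eef_rot": TCP orientation; "contact_force": force on the tool from outside, world axes, zero at the start; "ft_torque": the same for the moment, N m; "opening": finger opening in m; "finger_force": force on a finger pad.
Only numpy, scipy, OpenCV 4.12 (cv2) and the standard library are available. Lean on these libraries where they do the work, as an engineer would, in place of code of your own. Each camera call takes 0.05 s, during which the arm holds its last target. There are 200 camera calls.

### The job

The four containers on this laboratory bench stand on one another's mats: put each back upright on the mat of its own shape and size (steel pot on the large round mat, small amber vial on the small round one, square bottle on the square one, slide box on the oblong one), centred and squared up with the mat. The empty white tray is free for parking one on the way; for hygiene, no container may ever stand on the bare bench. Leave the rack of sample tubes where it is.

Things in the scene. Friction and masses are not known exactly. Their poses are not given: they have to be found in the camera images.
- pot: Round stainless steel pot with a closed lid and a small dark knob on top: diameter 60 mm (lid rim 62 mm, from 64 to 70 mm up), 80 mm tall with the knob, 150 to 310 g. Origin: centre of its underside; z up. Starts on the square or the oblong mat.
- vial: Small round amber glass vial with a black cap: diameter 36 mm up to 50 mm, shoulder, then cap of diameter 25 mm; 75 mm tall, 65 to 110 g. Origin: centre of its underside; z up. Starts on the square or the oblong mat.
- bottle: White plastic reagent bottle with a square body 50 x 50 mm, straight up to 68 mm, then neck and round grey cap of diameter 30 mm; 92 mm tall, 140 to 280 g. Origin: centre of its underside; z up, x and y along the sides of the square. Starts on the large or the small round mat.
- slidebox: Closed oblong grey plastic box for microscope slides, with a white blank label on top: 90 mm (along its x) x 36 mm (along its y) x 45 mm tall, 100 to 200 g. Origin: centre of its underside; z up. Starts on the large or the small round mat, overhanging the small one.
- mat_large_round: Dark rubber mat, round, diameter 104 mm: home of the pot. Fixed to the bench, 6 mm thick (top at z = 6 mm), flat, no rim; a paler patch in its middle shows the footprint of its container. Origin: centre of its underside, on the bench; z up.
- mat_small_round: Dark rubber mat, round, diameter 76 mm: home of the vial. Fixed to the bench, 6 mm thick (top at z = 6 mm), flat, no rim; a paler patch in its middle shows the footprint of its container. Origin: centre of its underside, on the bench; z up.
- mat_square: Dark rubber mat, square, 86 x 86 mm, sides along its x and y: home of the bottle (any quarter turn will do). Fixed to the bench, 6 mm thick (top at z = 6 mm), flat, no rim; a paler patch in its middle shows the footprint of its container. Origin: centre of its underside, on the bench; z up.
- mat_oblong: Dark rubber mat, oblong, 124 mm (along its x) x 70 mm (along its y): home of the slide box (either way round), long side along long side. Fixed to the bench, 6 mm thick (top at z = 6 mm), flat, no rim; a paler patch in its middle shows the footprint of its container. Origin: centre of its underside, on the bench; z up.
- tray: Empty white shallow tray, 140 x 140 mm outside, walls 4 mm thick and 14 mm high, open above, fixed to the bench: the free spot for parking. Its inner floor is 6 mm above the bench. Origin: centre of its underside, on the bench; z up, x and y along its sides.
- tube_rack: Bystander: yellow rack of capped sample tubes, 190 mm (along its x) x 76 mm (along its y), 84 mm tall with the tubes, loose, 0.7 kg; stands on the robot's right (-y) at the far side. Origin: centre of its underside. To be left alone. (Also on the bench, fixed, not listed: a steel cup with white sticks, 150 mm tall, far left near x 0.66, y 0.36, and a flat round magnifier near x 0.83, y 0.26.)
Things that resemble listed ones, but are neither listed nor needed, are in the scene too. Leave any purple look-alike of the bottle alone.

How it is judged:
At the end, for the whole second after the job is handed in: Each container stands on its own mat: upright (within 0.1 rad), its centre within 14 mm of the mat's centre, resting on the mat; the slide box and the bottle squared up with their mats within 0.2 rad (bottle: any quarter turn; box: either way round); all released and at rest (horizontal distance between pot and mat_large_round below 0.014 m and z of pot in the frame of mat_large_round between 0.003 and 0.01 m and angle between each of pot, vial, bottle, slidebox's own z axis and vertical below 0.1 rad and linear speed of each of pot, vial, bottle, slidebox below 0.02 m/s and angular speed of each of pot, vial, bottle, slidebox below 0.2 rad/s and horizontal distance between vial and mat_small_round below 0.014 m and z of vial in the frame of mat_small_round between 0.003 and 0.01 m and horizontal distance between bottle and mat_square below 0.014 m and z of bottle in the frame of mat_square between 0.003 and 0.01 m and horizontal distance between slidebox and mat_oblong below 0.014 m and z of slidebox in the frame of mat_oblong between 0.003 and 0.01 m and angle between the x axis of slidebox and the x axis of mat_oblong, either way round below 0.2 rad and (angle between the x axis of bottle and the x axis of mat_square, either way round below 0.2 rad or angle between the x axis of bottle and the y axis of mat_square, either way round below 0.2 rad)); the robot touches nothing.
It fails at once if a container stands or lies on the bare bench (height (world z) of any of pot, vial, bottle, slidebox below 0.002 m).
It fails at once if a container is tipped over (angle between any of pot, vial, bottle, slidebox's own z axis and vertical above 0.9 rad).
It fails at once if the tube rack is moved by more than 20 mm (distance of tube_rack from where it was at the start of the episode above 0.02 m).
It also fails if it takes over 147 s, if anything falls off the work surface, if the arm or the gripper's body presses on something with over 40 N, if the wrist force passes 120 N, or if a joint passes its speed limit or range.

## Working session

There is one attempt and no reset: what is moved stays moved. The work goes in short steps, Python scripts to look and compute and a shell command to move; the robot and the scene stay as the last step left them, time stands still between calls to the robot, and variables do not carry over. Pictures are saved under pics/ and viewed, at most 14 in all, crops included, and the job is handed in when it is done.

```bash
mkdir -p pics; cat > h.py <<'E'
import numpy as np, cv2
from cell import monitor, vision, env
from scipy.spatial.transform import Rotation as R
def snap(n,f):
    s=vision.snapshot(n); cv2.imwrite(f'pics/{f}.png',s['pixels'][:,:,::-1]); np.savez(f'pics/{f}.npz',**s); return s
def ray(s,u,v,z):
    M=np.array(s['world_from_camera']); d=M[:3,:3]@np.array([(u-s['cx'])/s['fx'],-(v-s['cy'])/s['fy'],-1]); o=M[:3,3]
    return o+d*(z-o[2])/d[2]
def proj(s,p):
    M=np.linalg.inv(np.array(s['world_from_camera'])); q=M[:3,:3]@np.array(p)+M[:3,3]
    return s['cx']+s['fx']*q[0]/-q[2], s['cy']-s['fy']*q[1]/-q[2]
E
python3 - <<'E'
from h import *
a=snap('top','top0');b=snap('scene','scene0')
for s in(a,b):print({k:np.round(v,3).tolist() for k,v in s.items() if k!='pixels'})
cv2.imwrite('pics/top0b.png',cv2.resize(a['pixels'][:,:,::-1],(800,600),interpolation=cv2.INTER_CUBIC))
print(monitor.observe())
E
```

```text
{'fx': 401.018, 'fy': 401.018, 'cx': 257.494, 'cy': 185.028, 'world_from_camera': [[0.028, 0.999, -0.047, 0.453], [-1.0, 0.028, 0.014, -0.028], [0.015, 0.047, 0.999, 0.904], [0.0, 0.0, 0.0, 1.0]]}
{'fx': 349.394, 'fy': 349.394, 'cx': 254.291, 'cy': 192.262, 'world_from_camera': [[-0.52, -0.486, 0.703, 1.092], [0.854, -0.3, 0.425, 0.314], [0.004, 0.821, 0.571, 0.501], [0.0, 0.0, 0.0, 1.0]]}
{'time_s': 0.1, 'qpos': array([-1.27297841e+00,  3.42634682e-01,  1.52487596e+00,  6.32340188e-06,
        1.27535693e+00, -1.46000736e-01]), 'joint_vel': array([-0.0004776 , -0.00029713, -0.00135792,  0.00036615,  0.00128009,
        0.00202183]), 'joint_efforts': array([ 9.45104439e-04, -4.32006311e+01, -2.44694388e+01,  7.18234177e-02,
        5.26105484e-02, -5.85272596e-05]), 'position': array([ 0.22535186, -0.47380084,  0.21883987]), 'eef_rot': array([ 9.75479004e-01,  2.20091586e-01, -4.53266110e-05, -6.35851030e-04]), 'contact_force': array([-0.33747894, -0.13920307, -0.62396012]), 'ft_torque': array([ 0.03002859, -0.02377196,  0.00957696]), 'finger_force': 0.0, 'opening': 0.09196864493553643}
```

View pics/top0b.png

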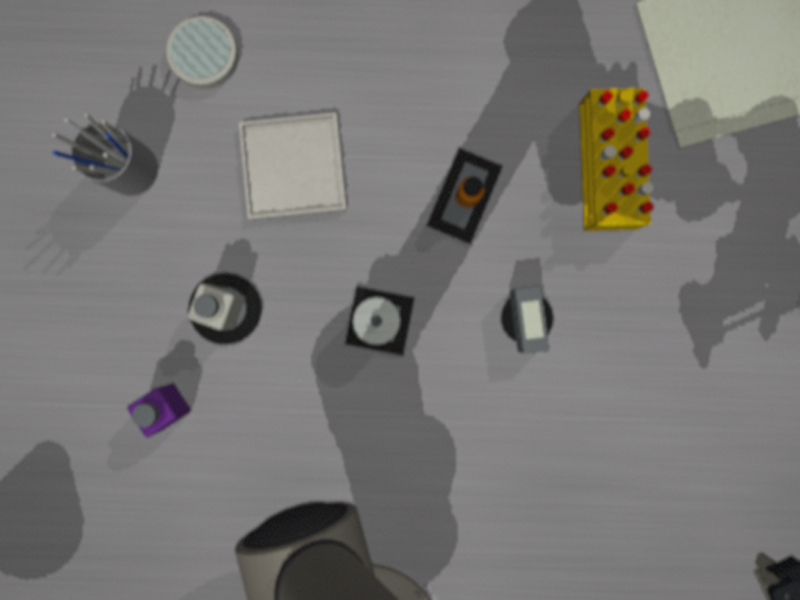

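View pics/scene0.png

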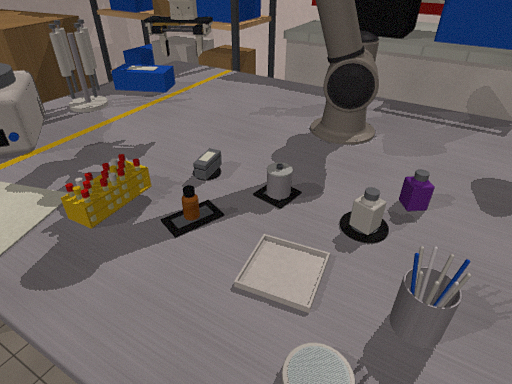

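The top view (800x600) shows the bottle at (207,306) on the large round mat and the pot at (376,321) on the square mat. The vial is at (470,190) on the oblong mat and the slide box at (530,320) on the small round mat. The tray is at (293,165).

Look-alikes are the purple bottle at (158,410) and the capped tubes in the rack near (615,150). The white bottle on the round mat matches the description. Next comes measuring.

```bash
python3 - <<'E'
from h import *
s=dict(np.load('pics/top0.npz')); im=s['pixels']; g=im.max(2); k=1.5625
def hull(box,f):
    x0,y0,x1,y1=[int(v/k) for v in box]; m=np.zeros(g.shape,np.uint8); m[y0:y1,x0:x1]=f(im[y0:y1,x0:x1].astype(int))
    n,l,st,_=cv2.connectedComponentsWithStats(m); i=1+st[1:,4].argmax()
    return np.argwhere(l==i)[:,::-1]
dark=lambda c:c.max(2)<55
for n,b in dict(square=(335,275,425,365),oblong=(415,135,515,255),large=(180,265,275,355),small=(490,270,565,365)).items():
    p=hull(b,dark); w=np.array([ray(s,u,v,.006)[:2] for u,v in p]).astype(np.float32)
    if n in('square','oblong'): print(n,cv2.minAreaRect(w*1000))
    else:
        print(n,np.mean(w,0),len(w),'enclosing',cv2.minEnclosingCircle(w*1000))
p=hull((230,100,355,225),lambda c:c.min(2)>150);w=np.array([ray(s,u,v,.014)[:2] for u,v in p]).astype(np.float32);print('tray',cv2.minAreaRect(w*1000))
for n,(u,v,z) in dict(potknob=(376,321,.086),potlid=(376,321,.076),botcap=(207,306,.098),vialcap=(473,187,.081),boxlabel=(531.5,319,.051)).items(): print(n,ray(s,u/k,v/k,z))
o=[]
for cx,cy in((225,308),(380,320),(467,195),(528,318)):
    x,y=int(cx/k),int(cy/k);o.append(cv2.resize(im[y-37:y+37,x-50:x+50,::-1],(400,300),interpolation=cv2.INTER_CUBIC))
    print(x-50,y-37)
cv2.imwrite('pics/crops.png',np.vstack([np.hstack(o[:2]),np.hstack(o[2:])]))
E
```

```text
square ((449.8282165527344, -8.115959167480469), (83.24738311767578, 83.17737579345703), 80.27635955810547)
oblong ((633.5726928710938, -125.7647476196289), (67.14437103271484, 121.89219665527344), 68.898681640625)
large [0.46032292 0.19891667] 708 enclosing ((461.0498962402344, 212.0047149658203), 50.3848762512207)
small [ 0.4569587  -0.19534253] 179 enclosing ((459.37603759765625, -201.93594360351562), 29.437013626098633)
tray ((668.2118530273438, 119.94506072998047), (121.00653839111328, 129.52354431152344), 8.12545394897461)
potknob [ 0.4487705  -0.00625381  0.086     ]
potlid [ 0.44872224 -0.00598531  0.076     ]
botcap [0.46200632 0.21011796 0.098     ]
vialcap [ 0.62983844 -0.12945556  0.081     ]
boxlabel [ 0.45719617 -0.21712301  0.051     ]
94 160
193 167
248 87
287 166
```

View pics/crops.png

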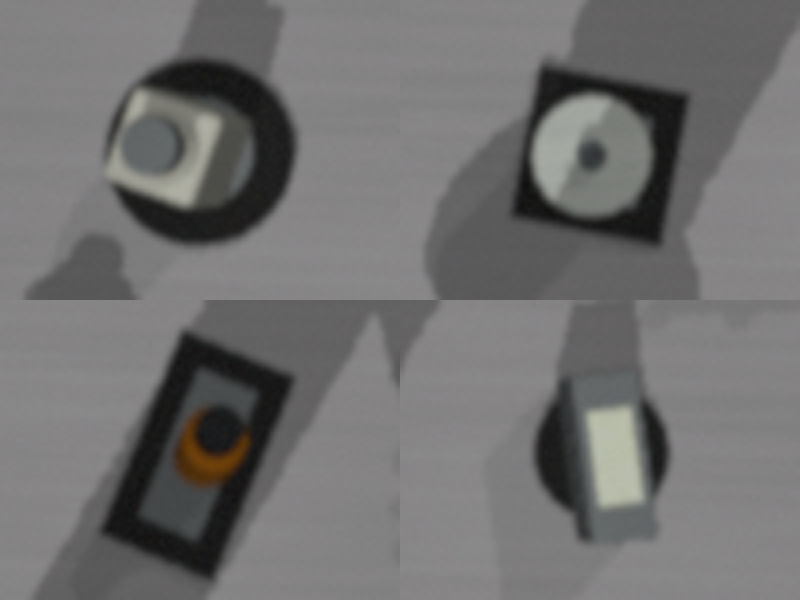

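The crops show the following, and the choices match the description:
- **Bottle:** cap at crop (152,145).
- **Pot:** knob at (592,155).
- **Vial:** cap at (219,428).
- **Slide box:** label at (614,457), on the small round mat.

Next I'll fit the mats and angles.

```bash
cat >> h.py <<'E'
def go(x,y,z,ang=None):
    """ang: wanted world angle (deg) of the closing line; prints turn about tool z, then shift in tool axes (cm) after the turn"""
    o=monitor.observe(); r=R.from_quat(o['eef_rot']); t=0
    if ang is not None:
        yv=r.as_matrix()[:,1]; t=-(ang-np.degrees(np.arctan2(yv[1],yv[0]))); t=(t+90)%180-90
    d=(r*R.from_rotvec([0,0,t],degrees=True)).inv().apply(np.array([x,y,z])-o['position'])*100
    print('t',round(o['time_s'],2),'pos',o['position'].round(4),'q6',o['qpos'][5].round(2),'turn',round(t,1),'shift',d.round(2), 'tilt',r.as_matrix()[:2,2].round(4),'open',round(o['opening'],4))
E
python3 - <<'E'
from h import *
from scipy.optimize import least_squares
s=dict(np.load('pics/top0.npz')); im=s['pixels']; g=cv2.resize(im.max(2),None,fx=4,fy=4,interpolation=cv2.INTER_CUBIC)
def mat(c,r,box):
    # edge points: dark->bright radially
    c=np.array(c);pts=[]
    for a in np.radians(np.arange(0,360,4)):
        d=np.array([np.cos(a),np.sin(a)]); prof=[]
        rr=np.arange(r-.012,r+.012,.0005)
        for q in rr:
            u,v=proj(s,[*(c+q*d),.006]); prof.append(g[int(round(v*4+1.5)),int(round(u*4+1.5))])
        p=np.array(prof,int)
        if p[0]<50 and p[-1]>70: pts.append(c+rr[np.argmax(p>(p[0]+p[-1])/2)]*d)
    pts=np.array(pts)
    f=least_squares(lambda q:np.hypot(*(pts-q[:2]).T)-q[2],[*c,r],loss='soft_l1',f_scale=.001)
    print(f.x.round(4),len(pts),np.abs(f.fun).max().round(4)); return f.x
mat((.459,.199),.052,0); mat((.457,-.206),.038,0)
P=lambda o,u,v,z:ray(s,o[0]+u/4,o[1]+v/4,z)[:2]
A=lambda a,b:round(float(np.degrees(np.arctan2(*(b-a)[::-1]))),1)
o=(94,160);c=[P(o,*q,.074) for q in((137,88),(222,112),(190,211),(105,177))]
print('bottle',P(o,152,145,.098),np.mean(c,0),[A(c[i],c[(i+1)%4]) for i in range(4)])
o=(287,166);l=[P(o,u-400,v-300,.051) for u,v in((587,408),(632,405),(644,503),(600,508),(614,457))]
print('box',l[4],np.mean(l[:4],0),A(l[3],l[0]),A(l[2],l[1]))
o=(193,167);print('pot',P(o,192,155,.076))
o=(248,87);print('vial',P(o,219,128,.081)); q=[P(o,u,v,.006) for u,v in((183,31),(294,76),(213,279),(103,232))];print('oblong',np.mean(q,0),A(q[3],q[0]),A(q[2],q[1]))
k=1.5625
print('purple',ray(s,145/k,415/k,.092),'tray',np.mean([ray(s,u/k,v/k,.014) for u,v in((240,121),(337,110),(347,209),(247,218))],0))
print('rack',ray(s,582/k,97/k,.05),ray(s,587/k,228/k,.05))
go(.45,-.006,.2,10)
E
```

```text
[0.4612 0.2116 0.0514] 38 0.0017
[ 0.4624 -0.2287  0.0452] 11 0.0009
bottle [0.46116035 0.21103851] [0.46058554 0.2122185 ] [-104.2, 164.4, 69.8, -17.3]
box [ 0.45489668 -0.21789151] [ 0.45549135 -0.21881468] 8.5 8.0
pot [ 0.44810511 -0.0067454 ]
vial [ 0.63126263 -0.12948588]
oblong [ 0.63226435 -0.12738077] -20.1 -20.3
purple [0.32077157 0.28481134 0.092     ] tray [0.66901704 0.12130624 0.014     ]
rack [ 0.76739803 -0.28217039  0.05      ] [ 0.58444738 -0.29170038  0.05      ]
t 0.1 pos [ 0.2254 -0.4738  0.2188] q6 -0.15 turn -74.6 shift [42.17 30.25  1.93] tilt [-0.0004  0.0012] open 0.092
```

```bash
python3 - <<'E'
from h import *
go(.4485,-.0065,.2)
E
```

```text
t 0.1 pos [ 0.2254 -0.4738  0.2188] q6 -0.15 turn 0 shift [ 40.22 -32.62   1.93] tilt [-0.0004  0.0012] open 0.092
```

```bash
python3 -m creep '[[[4.02,-3.26,0.19],[0,0,0],1],[[4.02,-3.26,0.19],[0,0,0],1],[[4.02,-3.26,0.19],[0,0,0],1],[[4.02,-3.26,0.19],[0,0,0],1],[[4.02,-3.26,0.19],[0,0,0],1],[[4.02,-3.26,0.19],[0,0,0],1],[[4.02,-3.26,0.19],[0,0,0],1],[[4.02,-3.26,0.19],[0,0,0],1],[[4.02,-3.26,0.19],[0,0,0],1],[[4.02,-3.26,0.19],[0,0,0],1],[[0,0,0],[0,0,0],1],[[0,0,0],[0,0,0],1],[[0,0,0],[0,0,0],1]]' 25
python3 - <<'E'
from h import *
go(.4485,-.0065,.048)
s=snap('wrist','w1'); print({k:np.round(v,3).tolist() for k,v in s.items() if k!='pixels'}, proj(s,[.4485,-.0065,.086]), proj(s,[.4498,-.0081,.006]))
E
```

```text
time_s: 1.72
position: [0.4481, -0.0082, 0.2004]
eef_rot: [0.976, 0.219, -0.0, 0.0]
contact_force: [0.7, -0.3, 0.3]
opening: 0.0914
finger_force: 0.0
t 1.73 pos [ 0.4481 -0.0082  0.2004] q6 0.94 turn 0 shift [ 0.11 -0.14 15.24] tilt [-0.0003 -0.0003] open 0.0914
{'fx': 334.386, 'fy': 334.386, 'cx': 247.301, 'cy': 194.532, 'world_from_camera': [[0.428, 0.859, 0.279, 0.525], [-0.904, 0.407, 0.132, 0.028], [-0.0, -0.309, 0.951, 0.365], [0.0, 0.0, 0.0, 1.0]]} (np.float64(245.34208653149895), np.float64(186.64475769651418)) (np.float64(247.58306055708516), np.float64(165.34054792281148))
```

View pics/w1.png

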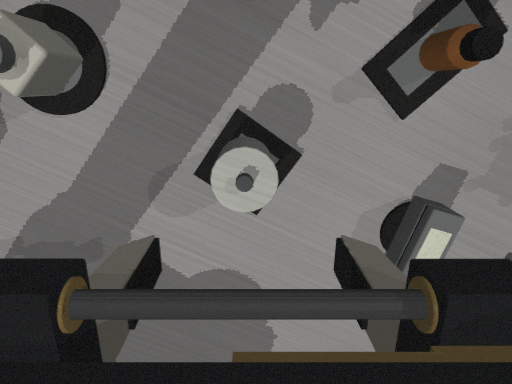

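The wrist view shows the knob at (244,183) against a predicted (245,187), and the mat at (248,163) against (248,165). Both agree within calibration, so I descend.

```bash
python3 -m creep '[[[0.2,-0.1,3],[0,0,0],1],[[0,0,4],[0,0,0],1],[[0,0,3.5],[0,0,0],1],[[0,0,3],[0,0,0],1],[[0,0,1.74],[0,0,0],1],[[0,0,0],[0,0,0],1],[[0,0,0],[0,0,0],-1],[[0,0,0],[0,0,0],-1],[[0,0,0],[0,0,0],-1],[[0,0,0],[0,0,0],-1],[[0,0,0],[0,0,0],-1],[[0,0,0],[0,0,0],-1]]' 25
python3 -m creep '[[[0,0,-2],[0,0,0],-1],[[0,0,-4],[0,0,0],-1],[[0,0,-4],[0,0,0],-1],[[0,0,-2],[0,0,0],-1],[[0,0,0],[0,0,0],-1]]' 25
python3 -c "
from h import *
go(.668,.121,.17)"
```

```text
time_s: 3.28
position: [0.4499, -0.0051, 0.0484]
eef_rot: [0.975, 0.22, 0.0, 0.0]
contact_force: [-1.8, 1.5, 6.6]
opening: 0.0592
finger_force: 25.0
time_s: 3.9
position: [0.4505, -0.0055, 0.1688]
eef_rot: [0.975, 0.22, 0.001, 0.001]
contact_force: [0.4, -0.7, -2.8]
opening: 0.0593
finger_force: 25.0
t 3.9 pos [ 0.4505 -0.0055  0.1688] q6 0.94 turn 0 shift [25.07 -2.09 -0.07] tilt [ 0.0027 -0.0008] open 0.0593
```

```bash
python3 -m creep '[[[2.5,-0.3,0],[0,0,0],-1],[[4,-0.3,0],[0,0,0],-1],[[4,-0.3,0],[0,0,0],-1],[[4,-0.3,0],[0,0,0],-1],[[4,-0.3,0],[0,0,0],-1],[[4,-0.3,0],[0,0,0],-1],[[2.5,-0.3,0],[0,0,0],-1],[[0,0,0],[0,0,0],-1],[[0,0,0],[0,0,0],-1],[[0,0,4],[0,0,0],-1],[[0,0,4],[0,0,0],-1],[[0,0,2.5],[0,0,0],-1],[[0,0,0],[0,0,0],-1]]' 25
python3 -c "
from h import *
go(.668,.121,.0488)
s=snap('wrist','w2')"
```

```text
time_s: 5.52
position: [0.6643, 0.1202, 0.0605]
eef_rot: [0.976, 0.22, -0.003, -0.0]
contact_force: [0.5, 0.4, -1.9]
opening: 0.0593
finger_force: 25.0
t 5.53 pos [0.6643 0.1202 0.0605] q6 1.19 turn 0 shift [0.38 0.08 1.17] tilt [-0.0058 -0.0007] open 0.0593
```

```bash
python3 -m creep '[[[0,0,0.6],[0,0,0],-1],[[0,0,0.5],[0,0,0],-1],[[0,0,0],[0,0,0],-1],[[0,0,0],[0,0,0],-1]]' 25
python3 -m creep '[[[0,0,0],[0,0,0],0],[[0,0,0],[0,0,0],1],[[0,0,0],[0,0,0],1],[[0,0,0],[0,0,0],1],[[0,0,-3],[0,0,0],1],[[0,0,-4],[0,0,0],1],[[0,0,-5],[0,0,0],1],[[0,0,-3],[0,0,0],1],[[0,0,0],[0,0,0],1]]' 25
python3 -c "
from h import *
go(.461,.2115,.19,-17.5)
go(.461,.2115,.19,72.5)"
```

```text
time_s: 6.08
position: [0.6668, 0.121, 0.0523]
eef_rot: [0.975, 0.22, 0.0, 0.0]
contact_force: [-0.6, 0.3, -2.7]
opening: 0.0594
finger_force: 25.0
time_s: 7.2
position: [0.6681, 0.1211, 0.2054]
eef_rot: [0.975, 0.22, 0.003, 0.001]
contact_force: [0.1, 0.4, -1.1]
opening: 0.092
finger_force: 0.0
t 7.2 pos [0.6681 0.1211 0.2054] q6 1.19 turn -47.1 shift [  2.39 -22.48   1.41] tilt [0.0065 0.0003] open 0.092
t 7.2 pos [0.6681 0.1211 0.2054] q6 1.19 turn 42.9 shift [-22.48  -2.39   1.41] tilt [0.0065 0.0003] open 0.092
```

```bash
python3 -m creep '[[[0,0,0],[0,0,-9.42],1],[[0,0,0],[0,0,-9.42],1],[[0,0,0],[0,0,-9.42],1],[[0,0,0],[0,0,-9.42],1],[[0,0,0],[0,0,-9.42],1],[[0.4,-3.75,0.2],[0,0,0],1],[[0.4,-3.75,0.2],[0,0,0],1],[[0.4,-3.75,0.2],[0,0,0],1],[[0.4,-3.75,0.2],[0,0,0],1],[[0.4,-3.75,0.2],[0,0,0],1],[[0.4,-3.75,0.2],[0,0,0],1],[[0,0,0],[0,0,0],1],[[0,0,0],[0,0,0],1],[[0,0,0],[0,0,0],1]]' 25
python3 - <<'E'
from h import *
go(.461,.2115,.058,-17.5)
s=snap('wrist','w3'); t=snap('top','top1')
print(proj(s,[.461,.2115,.098]),proj(s,[.668,.121,.086]),proj(s,[.461,.2115,.006]))
cv2.imwrite('pics/w3b.png',np.vstack([s['pixels'][:280,:,::-1],t['pixels'][60:280,:,::-1]]))
E
```

```text
time_s: 8.95
position: [0.46, 0.211, 0.1896]
eef_rot: [0.807, 0.591, -0.0, 0.0]
contact_force: [-1.0, -0.5, 0.1]
opening: 0.0919
finger_force: 0.0
t 8.95 pos [0.46   0.211  0.1896] q6 0.58 turn -0.0 shift [ 0.09  0.08 13.16] tilt [-0.0002 -0.0003] open 0.0919
(np.float64(247.543388105981), np.float64(194.58568451096824)) (np.float64(507.89782455841737), np.float64(216.7961189604141)) (np.float64(247.50447695429503), np.float64(167.97247061258253))
```

View pics/w3b.png

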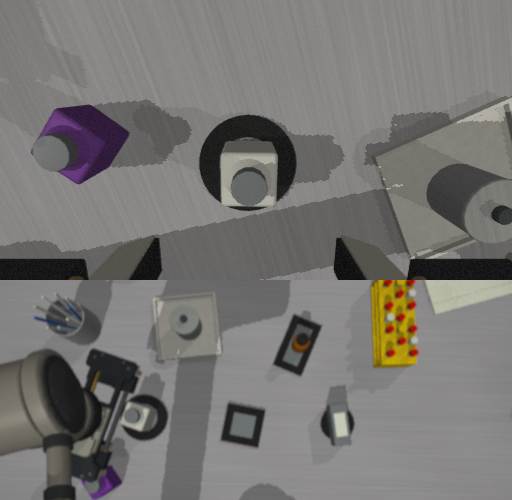

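The wrist view shows the bottle cap at (249,187), aligned with the jaws. The pot stands in the tray, and the square mat is now empty.

```bash
python3 -m creep '[[[0.2,0.1,3],[0,0,0],1],[[0,0,4],[0,0,0],1],[[0,0,3.5],[0,0,0],1],[[0,0,2.66],[0,0,0],1],[[0,0,0],[0,0,0],1],[[0,0,0],[0,0,0],-1],[[0,0,0],[0,0,0],-1],[[0,0,0],[0,0,0],-1],[[0,0,0],[0,0,0],-1],[[0,0,0],[0,0,0],-1],[[0,0,0],[0,0,0],-1],[[0,0,0],[0,0,0],-1]]' 25
python3 -m creep '[[[0,0,-2],[0,0,0],-1],[[0,0,-4],[0,0,0],-1],[[0,0,-4],[0,0,0],-1],[[0,0,-3],[0,0,0],-1],[[0,0,0],[0,0,0],-1],[[0,0,0],[0,0,0],-1]]' 25
python3 - <<'E'
from h import *
t=dict(np.load('pics/top1.npz')); m=np.zeros((384,512),np.uint8); g=t['pixels'].max(2); m[260:290,215:272]=0; m[170:235,212:275]=g[170:235,212:275]<55
w=np.array([ray(t,u,v,.006)[:2] for v,u in np.argwhere(m)],np.float32)*1000; print(cv2.minAreaRect(w))
go(.4498,-.0081,.188,-9.7)
E
```

```text
time_s: 10.55
position: [0.4611, 0.213, 0.0587]
eef_rot: [0.806, 0.592, 0.0, 0.0]
contact_force: [0.4, -0.9, 4.0]
opening: 0.05
finger_force: 25.0
time_s: 11.3
position: [0.4598, 0.2127, 0.1868]
eef_rot: [0.806, 0.592, -0.001, -0.0]
contact_force: [-1.0, 0.1, -3.3]
opening: 0.0496
finger_force: 25.0
((450.350830078125, -8.404090881347656), (81.116943359375, 81.04297637939453), 80.49474334716797)
t 11.3 pos [0.4598 0.2127 0.1868] q6 0.59 turn -7.8 shift [-21.94   2.73  -0.1 ] tilt [-0.0027 -0.0009] open 0.0496
```

```bash
python3 -m creep '[[[0,0,0],[0,0,-7.8],-1],[[-3,0.34,0],[0,0,0],-1],[[-4,0.45,0],[0,0,0],-1],[[-4,0.5,0],[0,0,0],-1],[[-4,0.5,0],[0,0,0],-1],[[-4,0.5,0],[0,0,0],-1],[[-2.94,0.44,0],[0,0,0],-1],[[0,0,0],[0,0,0],-1],[[0,0,0],[0,0,0],-1],[[0,0,4],[0,0,0],-1],[[0,0,4],[0,0,0],-1],[[0,0,2.8],[0,0,0],-1],[[0,0,0],[0,0,0],-1],[[0,0,0],[0,0,0],-1]]' 25
python3 -c "
from h import *
go(.4500,-.0082,.0587,-9.6)"
```

```text
time_s: 13.05
position: [0.4515, -0.0074, 0.0811]
eef_rot: [0.764, 0.645, 0.0, 0.0]
contact_force: [0.1, 0.5, -1.4]
opening: 0.0494
finger_force: 25.0
t 13.05 pos [ 0.4515 -0.0074  0.0811] q6 -0.02 turn -0.0 shift [-0.11 -0.13  2.24] tilt [ 0.001  -0.0002] open 0.0494
```

```bash
python3 -m creep '[[[-0.11,-0.13,1],[0,0,0],-1],[[0,0,0.8],[0,0,0],-1],[[0,0,0.35],[0,0,0],-1],[[0,0,0],[0,0,0],-1],[[0,0,0],[0,0,0],-1]]' 25
python3 -m creep '[[[0,0,0],[0,0,0],0],[[0,0,0],[0,0,0],1],[[0,0,0],[0,0,0],1],[[0,0,0],[0,0,0],1],[[0,0,-3],[0,0,0],1],[[0,0,-4],[0,0,0],1],[[0,0,-4],[0,0,0],1],[[0,0,-3],[0,0,0],1],[[0,0,0],[0,0,0],1],[[0,0,0],[0,0,0],1]]' 25
python3 - <<'E'
from h import *
s=snap('wrist','w4'); t=snap('top','top2')
go(.668,.121,.2,-64)
cv2.imwrite('pics/w4b.png',np.vstack([s['pixels'][:280,:,::-1],t['pixels'][60:280,:,::-1]]))
E
```

```text
time_s: 13.68
position: [0.4495, -0.0088, 0.059]
eef_rot: [0.764, 0.645, 0.0, 0.0]
contact_force: [-0.4, -0.2, -1.5]
opening: 0.0496
finger_force: 25.0
time_s: 14.92
position: [0.4489, -0.0086, 0.1982]
eef_rot: [0.764, 0.645, -0.0, -0.0]
contact_force: [-0.5, 0.7, 0.4]
opening: 0.092
finger_force: 0.0
t 15.03 pos [ 0.4486 -0.0086  0.1977] q6 -0.02 turn 54.3 shift [25.4  -2.03 -0.28] tilt [-0.0024  0.0004] open 0.0917
```

View pics/w4b.png

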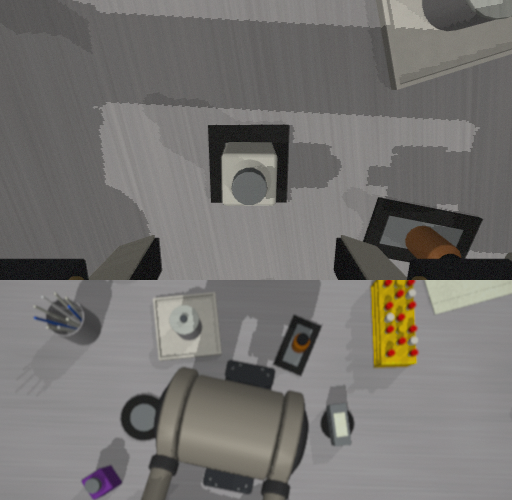

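The bottle stands square on its mat, with its cap at wrist (249,187). The pot knob is at top (183,98), and the large round mat at (145,197) is free.

```bash
python3 - <<'E'
from h import *
t=dict(np.load('pics/top2.npz')); print(ray(t,183,98,.086))
g=t['pixels'].max(2); m=np.zeros((384,512),np.uint8); m[165:225,112:162]=g[165:225,112:162]<55
w=np.array([ray(t,u,v,.006)[:2] for v,u in np.argwhere(m)],np.float32)*1000; print(cv2.minEnclosingCircle(w))
go(.668,.121,.2,-64)
E
python3 -m creep '[[[0,0,0],[0,0,10.7],1],[[0,0,0],[0,0,10.7],1],[[0,0,0],[0,0,10.7],1],[[0,0,0],[0,0,10.7],1],[[0,0,0],[0,0,10.7],1],[[0,0,0],[0,0,0.8],1],[[3.4,-0.3,0],[0,0,0],1],[[4,-0.3,0],[0,0,0],1],[[5,-0.4,0],[0,0,0],1],[[5,-0.4,-0.2],[0,0,0],1],[[4.5,-0.4,0],[0,0,0],1],[[3.5,-0.2,0],[0,0,0],1],[[0,0,0],[0,0,0],1],[[0,0,0],[0,0,0],1]]' 25
python3 -c "
from h import *
go(.668,.121,.0484)"
```

```text
[0.66610976 0.11876496 0.086     ]
((464.719482421875, 209.4921112060547), 54.090274810791016)
t 15.03 pos [ 0.4486 -0.0086  0.1977] q6 -0.02 turn 54.3 shift [25.4  -2.03 -0.28] tilt [-0.0024  0.0004] open 0.0917
time_s: 16.77
position: [0.668, 0.1203, 0.2]
eef_rot: [0.974, 0.226, -0.001, 0.0]
contact_force: [-0.5, -0.1, -0.3]
opening: 0.0921
finger_force: 0.0
t 16.77 pos [0.668  0.1203 0.2   ] q6 1.18 turn 0 shift [ 0.06 -0.05 15.16] tilt [-0.0021 -0.0005] open 0.0921
```

```bash
python3 -m creep '[[[0,-0.05,3],[0,0,0],1],[[0,0,4],[0,0,0],1],[[0,0,3.5],[0,0,0],1],[[0,0,3],[0,0,0],1],[[0,0,1.66],[0,0,0],1],[[0,0,0],[0,0,0],1],[[0,0,0],[0,0,0],-1],[[0,0,0],[0,0,0],-1],[[0,0,0],[0,0,0],-1],[[0,0,0],[0,0,0],-1],[[0,0,0],[0,0,0],-1],[[0,0,0],[0,0,0],-1]]' 25
python3 -m creep '[[[0,0,-2],[0,0,0],-1],[[0,0,-4],[0,0,0],-1],[[0,0,-4],[0,0,0],-1],[[0,0,-2],[0,0,0],-1],[[0,0,0],[0,0,0],-1],[[0,0,0],[0,0,0],-1]]' 25
python3 -c "
from h import *
go(.4625,.212,.17)"
```

```text
time_s: 18.27
position: [0.6688, 0.1214, 0.0498]
eef_rot: [0.974, 0.225, 0.0, -0.0]
contact_force: [-1.9, 1.3, 4.9]
opening: 0.0592
finger_force: 25.0
time_s: 19.02
position: [0.6678, 0.1209, 0.1672]
eef_rot: [0.974, 0.225, -0.002, -0.0]
contact_force: [-0.5, 0.1, -3.1]
opening: 0.0591
finger_force: 25.0
t 19.02 pos [0.6678 0.1209 0.1672] q6 1.18 turn 0 shift [-14.45 -17.19  -0.22] tilt [-0.0033 -0.0005] open 0.0591
```

```bash
python3 -m creep '[[[-1.8,-2.1,0],[0,0,0],-1],[[-2.5,-3,0],[0,0,0],-1],[[-2.8,-3.4,0],[0,0,0],-1],[[-2.8,-3.4,0],[0,0,0],-1],[[-2.7,-3.2,0],[0,0,0],-1],[[-1.85,-2.1,0],[0,0,0],-1],[[0,0,0],[0,0,0],-1],[[0,0,0],[0,0,0],-1],[[0,0,4],[0,0,0],-1],[[0,0,4],[0,0,0],-1],[[0,0,2],[0,0,0],-1],[[0,0,0],[0,0,0],-1],[[0,0,0],[0,0,0],-1]]' 25
python3 -c "
from h import *
go(.4625,.212,.050)"
```

```text
time_s: 20.65
position: [0.4644, 0.2122, 0.0698]
eef_rot: [0.974, 0.225, 0.001, 0.0]
contact_force: [0.2, -0.6, -2.1]
opening: 0.0595
finger_force: 25.0
t 20.65 pos [0.4644 0.2122 0.0698] q6 1.4 turn 0 shift [-0.18 -0.07  1.98] tilt [0.0013 0.0002] open 0.0595
```

```bash
python3 -m creep '[[[-0.18,-0.07,1],[0,0,0],-1],[[0,0,0.7],[0,0,0],-1],[[0,0,0.28],[0,0,0],-1],[[0,0,0],[0,0,0],-1],[[0,0,0],[0,0,0],-1]]' 25
python3 -m creep '[[[0,0,0],[0,0,0],0],[[0,0,0],[0,0,0],1],[[0,0,0],[0,0,0],1],[[0,0,0],[0,0,0],1],[[0,0,-3],[0,0,0],1],[[0,0,-4],[0,0,0],1],[[0,0,-4],[0,0,0],1],[[0,0,-4],[0,0,0],1],[[0,0,0],[0,0,0],1],[[0,0,0],[0,0,0],1]]' 25
python3 - <<'E'
from h import *
s=snap('wrist','w5')
print(proj(s,[.462,.212,.086]),proj(s,[.462,.212,.006]))
go(.6325,-.129,.2,69.2)
E
```

```text
time_s: 21.28
position: [0.4613, 0.2122, 0.0499]
eef_rot: [0.974, 0.225, 0.0, 0.0]
contact_force: [-2.3, -0.9, 4.2]
opening: 0.0595
finger_force: 25.0
time_s: 22.52
position: [0.4609, 0.212, 0.1987]
eef_rot: [0.974, 0.225, -0.001, 0.0]
contact_force: [-0.0, -0.2, -0.3]
opening: 0.0914
finger_force: 0.0
(np.float64(247.39150527492646), np.float64(187.20419184871255)) (np.float64(247.39971656300625), np.float64(166.0865231250234))
t 22.57 pos [0.4607 0.2119 0.1983] q6 1.4 turn 46.8 shift [28.16 25.77 -0.19] tilt [-0.0021 -0.0008] open 0.0919
```

View pics/w5.png

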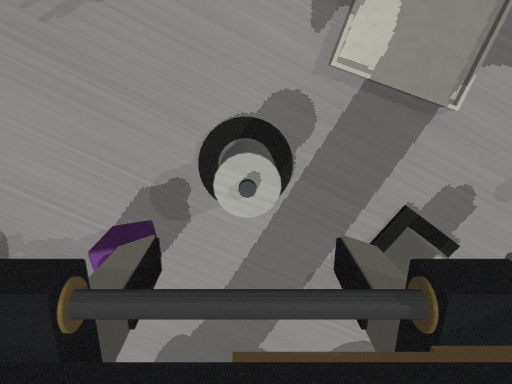

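The pot's knob is at (247,188) and its mat is centred near (246,165), within 2 to 3 mm of the predictions. Next is the vial.

```bash
python3 -c "
from h import *
go(.6315,-.1290,.19)"
```

```text
t 22.57 pos [0.4607 0.2119 0.1983] q6 1.4 turn 0 shift [ 0.39 38.13  0.81] tilt [-0.0021 -0.0008] open 0.0919
```

```bash
python3 -m creep '[[[0.05,3,0],[0,0,0],1],[[0.05,4,0.1],[0,0,0],1],[[0.05,5,0.1],[0,0,0],1],[[0.05,5,0.1],[0,0,0],1],[[0.05,5,0.1],[0,0,0],1],[[0.05,5,0.1],[0,0,0],1],[[0.05,5,0.1],[0,0,0],1],[[0.05,4.1,0.1],[0,0,0],1],[[0,2,0.1],[0,0,0],1],[[0,0,0],[0,0,0],1],[[0,0,0],[0,0,0],1],[[0,0,0],[0,0,0],1]]' 25
python3 - <<'E'
from h import *
go(.6315,-.129,.041)
s=snap('wrist','w6');print(proj(s,[.6315,-.129,.081]),proj(s,[.633,-.1266,.006]))
E
```

```text
time_s: 24.08
position: [0.6318, -0.1273, 0.1914]
eef_rot: [0.974, 0.226, -0.0, -0.0]
contact_force: [0.2, -0.0, -0.1]
opening: 0.0919
finger_force: 0.0
t 24.07 pos [ 0.6318 -0.1273  0.1914] q6 0.8 turn 0 shift [-0.1   0.15 15.04] tilt [-0.0005  0.0003] open 0.0919
(np.float64(248.5693384952348), np.float64(190.30649752623657)) (np.float64(246.9763175756503), np.float64(167.4215519188219))
```

View pics/w6.png

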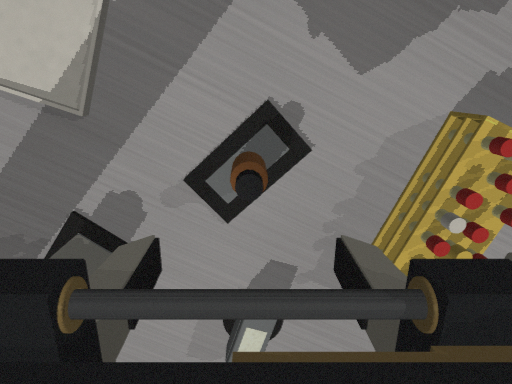

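The vial's cap is at (249,183) on the oblong mat, centred near (248,163). The rack stays clear to the right.

```bash
python3 -m creep '[[[0.1,0.12,3],[0,0,0],1],[[0,0,4],[0,0,0],1],[[0,0,3.5],[0,0,0],1],[[0,0,3],[0,0,0],1],[[0,0,1.54],[0,0,0],1],[[0,0,0],[0,0,0],1],[[0,0,0],[0,0,0],-1],[[0,0,0],[0,0,0],-1],[[0,0,0],[0,0,0],-1],[[0,0,0],[0,0,0],-1],[[0,0,0],[0,0,0],-1],[[0,0,0],[0,0,0],-1],[[0,0,0],[0,0,0],-1]]' 20
python3 -m creep '[[[0,0,-2],[0,0,0],-1],[[0,0,-4],[0,0,0],-1],[[0,0,-4],[0,0,0],-1],[[0,0,-2],[0,0,0],-1],[[0,0,0],[0,0,0],-1],[[0,0,0],[0,0,0],-1]]' 20
python3 -c "
from h import *
go(.668,.121,.16)"
```

```text
time_s: 25.75
position: [0.6335, -0.129, 0.0411]
eef_rot: [0.974, 0.225, -0.0, -0.0]
contact_force: [0.1, 0.0, 1.5]
opening: 0.0347
finger_force: 20.0
time_s: 26.5
position: [0.6329, -0.1289, 0.1597]
eef_rot: [0.974, 0.225, -0.001, -0.001]
contact_force: [0.1, -0.5, -0.4]
opening: 0.0342
finger_force: 20.0
t 26.5 pos [ 0.6329 -0.1289  0.1597] q6 0.8 turn 0 shift [ 14.12 -20.92  -0.03] tilt [-0.0021  0.0006] open 0.0342
```

```bash
python3 -m creep '[[[1.4,-2,0],[0,0,0],-1],[[2.5,-3.8,0],[0,0,0],-1],[[2.5,-3.8,0],[0,0,0],-1],[[2.5,-3.8,0],[0,0,0],-1],[[2.5,-3.8,0],[0,0,0],-1],[[1.7,-2.4,0],[0,0,0],-1],[[1,-1.3,0],[0,0,0],-1],[[0,0,0],[0,0,0],-1],[[0,0,0],[0,0,0],-1],[[0,0,4],[0,0,0],-1],[[0,0,4],[0,0,0],-1],[[0,0,2.5],[0,0,0],-1],[[0,0,0],[0,0,0],-1],[[0,0,0],[0,0,0],-1]]' 20
python3 -c "
from h import *
go(.668,.121,.0425)
s=snap('wrist','w7')"
```

```text
time_s: 28.25
position: [0.6695, 0.1197, 0.0576]
eef_rot: [0.974, 0.225, 0.001, 0.0]
contact_force: [0.3, -0.1, -0.6]
opening: 0.0346
finger_force: 20.0
t 28.25 pos [0.6695 0.1197 0.0576] q6 1.18 turn 0 shift [-0.08 -0.18  1.51] tilt [ 0.0022 -0.0001] open 0.0346
```

View pics/w7.png

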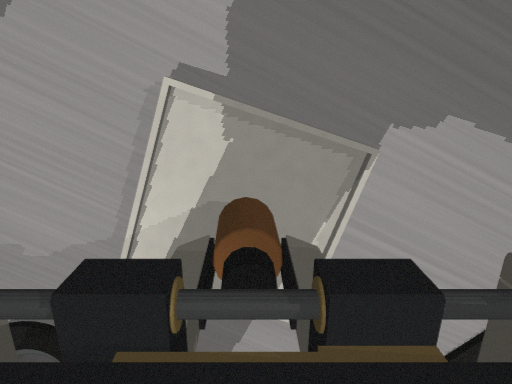

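The vial is held upright between the pads over the tray, at about (248,240).

```bash
python3 -m creep '[[[0,-0.1,1],[0,0,0],-1],[[0,0,0.5],[0,0,0],-1],[[0,0,0],[0,0,0],-1],[[0,0,0],[0,0,0],-1]]' 20
python3 -m creep '[[[0,0,0],[0,0,0],-0.2],[[0,0,0],[0,0,0],0.5],[[0,0,0],[0,0,0],1],[[0,0,0],[0,0,0],1],[[0,0,-3],[0,0,0],1],[[0,0,-4],[0,0,0],1],[[0,0,-5],[0,0,0],1],[[0,0,-3],[0,0,0],1],[[0,0,0],[0,0,0],1]]' 20
python3 -c "
from h import *
go(.455,-.218,.2,98.2)"
```

```text
time_s: 28.8
position: [0.6681, 0.1216, 0.041]
eef_rot: [0.974, 0.225, -0.0, 0.0]
contact_force: [-0.2, -0.2, -0.1]
opening: 0.0347
finger_force: 20.0
time_s: 29.92
position: [0.6695, 0.1216, 0.1944]
eef_rot: [0.974, 0.225, 0.003, 0.001]
contact_force: [-0.8, 0.2, -0.2]
opening: 0.0914
finger_force: 0.0
t 29.93 pos [0.6695 0.1216 0.1944] q6 1.18 turn 17.8 shift [-26.07  30.55  -0.71] tilt [0.0062 0.0003] open 0.0914
```

```bash
python3 -m creep '[[[0,0,0],[0,0,8.9],1],[[0,0,0],[0,0,8.9],1],[[-2,2.3,0],[0,0,0],1],[[-3.2,3.8,0],[0,0,0],1],[[-3.8,4.4,0],[0,0,0],1],[[-3.8,4.4,0],[0,0,0],1],[[-3.8,4.4,0],[0,0,0],1],[[-3.8,4.4,0],[0,0,0],1],[[-3.4,4,0],[0,0,0],1],[[-2.27,2.85,0],[0,0,0],1],[[0,0,0],[0,0,0],1],[[0,0,0],[0,0,0],1],[[0,0,0],[0,0,0],1]]' 20
python3 - <<'E'
from h import *
go(.455,-.218,.037,98.2)
s=snap('wrist','w8');t=snap('top','top3');print(proj(s,[.455,-.218,.051]),proj(s,[.455,-.218,.006]))
cv2.imwrite('pics/w8b.png',np.vstack([s['pixels'][:280,:,::-1],t['pixels'][60:280,:,::-1]]))
E
```

```text
time_s: 31.55
position: [0.4542, -0.2172, 0.1906]
eef_rot: [0.997, 0.072, -0.0, -0.0]
contact_force: [-1.0, -0.2, 0.7]
opening: 0.0923
finger_force: 0.0
t 31.55 pos [ 0.4542 -0.2172  0.1906] q6 0.83 turn 0.1 shift [ 0.08  0.11 15.36] tilt [-0.0006  0.0006] open 0.0923
(np.float64(248.18886980340216), np.float64(179.3905209654119)) (np.float64(248.1228105161463), np.float64(168.21414179961906))
```

View pics/w8b.png

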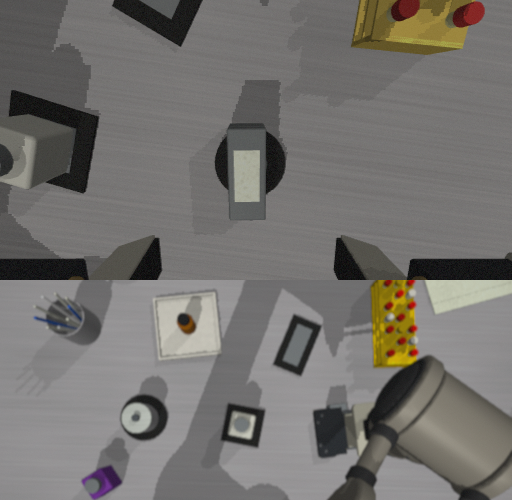

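The box is aligned with the jaws, label at (247,175), and the mat circle spans 215 to 285 px. In the top view the vial stands in the tray and the oblong mat is free.

```bash
python3 -m creep '[[[0.1,0.05,3],[0,0,0],1],[[0,0,4],[0,0,0],1],[[0,0,4],[0,0,0],1],[[0,0,3],[0,0,0],1],[[0,0,1.36],[0,0,0],1],[[0,0,0],[0,0,0],1],[[0,0,0],[0,0,0],-1],[[0,0,0],[0,0,0],-1],[[0,0,0],[0,0,0],-1],[[0,0,0],[0,0,0],-1],[[0,0,0],[0,0,0],-1],[[0,0,0],[0,0,0],-1],[[0,0,0],[0,0,0],-1]]' 25
python3 -m creep '[[[0,0,-2],[0,0,0],-1],[[0,0,-4],[0,0,0],-1],[[0,0,-4],[0,0,0],-1],[[0,0,-2],[0,0,0],-1],[[0,0,0],[0,0,0],-1],[[0,0,0],[0,0,0],-1]]' 25
python3 - <<'E'
from h import *
t=dict(np.load('pics/top3.npz')); g=t['pixels'].max(2); m=np.zeros((384,512),np.uint8); m[85:162,268:328]=g[85:162,268:328]<55
w=np.array([ray(t,u,v,.006)[:2] for v,u in np.argwhere(m)],np.float32)*1000; print(cv2.minAreaRect(w))
print('vial',ray(t,185,60+40,.081))
go(.633,-.1262,.157,69)
E
```

```text
time_s: 33.28
position: [0.4548, -0.2184, 0.0375]
eef_rot: [0.997, 0.072, -0.0, -0.0]
contact_force: [0.2, 1.1, 0.8]
opening: 0.0355
finger_force: 25.0
time_s: 34.02
position: [0.4543, -0.2182, 0.1563]
eef_rot: [0.997, 0.072, -0.001, -0.001]
contact_force: [0.1, 0.3, -1.6]
opening: 0.0359
finger_force: 24.9
((634.3865356445312, -126.04367065429688), (65.0337905883789, 119.42936706542969), 68.87493896484375)
vial [0.6633627  0.11538585 0.081     ]
t 34.02 pos [ 0.4543 -0.2182  0.1563] q6 0.83 turn 29.2 shift [ 13.39 -14.99  -0.09] tilt [-0.0017  0.001 ] open 0.0359
```

```bash
python3 -m creep '[[[0,0,0],[0,0,9.7],-1],[[0,0,0],[0,0,9.75],-1],[[0,0,0],[0,0,9.75],-1],[[1.7,-1.9,0],[0,0,0],-1],[[2.8,-3.1,0],[0,0,0],-1],[[3.2,-3.6,0],[0,0,0],-1],[[3.2,-3.6,0],[0,0,0],-1],[[1.7,-1.8,0],[0,0,0],-1],[[0.9,-1,0],[0,0,0],-1],[[0,0,0],[0,0,0],-1],[[0,0,0],[0,0,0],-1],[[0,0,0],[0,0,0],-1],[[0,0,4],[0,0,0],-1],[[0,0,4],[0,0,0],-1],[[0,0,2],[0,0,0],-1],[[0,0,0],[0,0,0],-1],[[0,0,0],[0,0,0],-1]]' 25
python3 -c "
from h import *
go(.634,-.1262,.0375,69)"
```

```text
time_s: 36.15
position: [0.6353, -0.1273, 0.0589]
eef_rot: [0.983, -0.182, 0.001, 0.0]
contact_force: [0.2, -0.9, -0.4]
opening: 0.0357
finger_force: 24.9
t 36.15 pos [ 0.6353 -0.1273  0.0589] q6 1.62 turn 0.0 shift [-0.17 -0.06  2.14] tilt [ 0.0021 -0.0008] open 0.0357
```

```bash
python3 -m creep '[[[-0.15,-0.05,1],[0,0,0],-1],[[0,0,0.8],[0,0,0],-1],[[0,0,0.3],[0,0,0],-1],[[0,0,0],[0,0,0],-1],[[0,0,0],[0,0,0],-1]]' 25
python3 -m creep '[[[0,0,0],[0,0,0],-0.2],[[0,0,0],[0,0,0],0.5],[[0,0,0],[0,0,0],1],[[0,0,0],[0,0,0],1],[[0,0,-3],[0,0,0],1],[[0,0,-4],[0,0,0],1],[[0,0,-5],[0,0,0],1],[[0,0,-3],[0,0,0],1],[[0,0,0],[0,0,0],1],[[0,0,0],[0,0,0],1]]' 25
python3 - <<'E'
from h import *
s=snap('wrist','w9');t=snap('top','top4');print(proj(s,[.634,-.126,.051]),proj(s,[.634,-.126,.006]))
cv2.imwrite('pics/w9b.png',np.vstack([s['pixels'][:280,:,::-1],t['pixels'][60:280,:,::-1]]))
go(.668,.121,.19,-64)
go(.668,.121,.19)
g=t['pixels'].max(2)
m=np.zeros((384,512),np.uint8); m[180:225,315:362]=g[180:225,315:362]<55
w=np.array([ray(t,u,v,.006)[:2] for v,u in np.argwhere(m)],np.float32)*1000; print(cv2.minEnclosingCircle(w))
r=t['pixels'].astype(int)[75:135,155:220]; d=np.argwhere(r.max(2)<60); print('cap',ray(t,*(d.mean(0)[::-1]+[155,75]),.081),len(d))
E
```

```text
time_s: 36.78
position: [0.6331, -0.1256, 0.0375]
eef_rot: [0.983, -0.182, -0.0, 0.0]
contact_force: [-3.8, 1.5, 7.0]
opening: 0.0356
finger_force: 24.9
time_s: 38.02
position: [0.6328, -0.1256, 0.1852]
eef_rot: [0.983, -0.182, -0.001, -0.0]
contact_force: [-0.1, 0.5, -0.4]
opening: 0.0917
finger_force: 0.0
(np.float64(247.20420421301642), np.float64(180.20027581463324)) (np.float64(247.2166811640596), np.float64(168.68384029211882))
t 38.12 pos [ 0.6326 -0.1256  0.1846] q6 1.62 turn -47.0 shift [ 13.99 -20.61  -0.53] tilt [-0.0032  0.001 ] open 0.0918
t 38.12 pos [ 0.6326 -0.1256  0.1846] q6 1.62 turn 0 shift [ -5.52 -24.29  -0.53] tilt [-0.0032  0.001 ] open 0.0918Traceback (most recent call last):
  File "<stdin>", line 8, in <module>
cv2.error: OpenCV(4.12.0) /io/opencv/modules/imgproc/src/shapedescr.cpp:201: error: (-215:Assertion failed) count >= 0 && (depth == CV_32F || depth == CV_32S) in function 'minEnclosingCircle'
```

View pics/w9b.png

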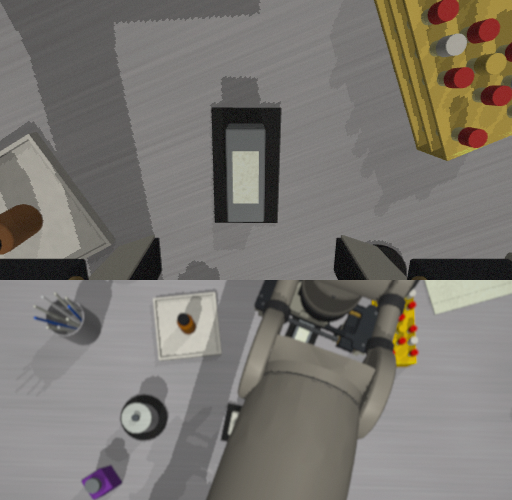

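The box sits centred and squared on the oblong mat, label at (245,177). The vial remains in the tray, at top (185,102).

```bash
python3 -m creep '[[[-0.6,-2.6,0],[0,0,0],1],[[-0.9,-4,0],[0,0,0],1],[[-1,-4.4,0],[0,0,0],1],[[-1,-4.4,0],[0,0,0],1],[[-0.9,-4.2,-0.3],[0,0,0],1],[[-0.7,-3,-0.2],[0,0,0],1],[[-0.4,-1.7,0],[0,0,0],1],[[0,0,0],[0,0,0],1],[[0,0,0],[0,0,0],1],[[0,0,0],[0,0,0],1]]' 20
python3 - <<'E'
from h import *
go(.668,.1215,.041)
s=snap('wrist','w10');t=snap('top','top5');print(proj(s,[.668,.1215,.081]))
cv2.imwrite('pics/w10b.png',np.vstack([s['pixels'][:280,:,::-1],t['pixels'][60:280,:,::-1]]))
g=t['pixels'].max(2)
m=np.zeros((384,512),np.uint8); m[180:225,315:362]=g[180:225,315:362]<55
w=np.array([ray(t,u,v,.006)[:2] for v,u in np.argwhere(m)]).astype(np.float32)*1000; print(len(w))
if len(w): print(cv2.minEnclosingCircle(w))
E
```

```text
time_s: 39.38
position: [0.6691, 0.1194, 0.1914]
eef_rot: [0.983, -0.183, -0.0, 0.0]
contact_force: [0.1, 0.2, -0.2]
opening: 0.0916
finger_force: 0.0
t 39.38 pos [0.6691 0.1194 0.1914] q6 2.0 turn 0 shift [-0.18 -0.17 15.04] tilt [-0.0002 -0.0003] open 0.0916
(np.float64(245.42310661650345), np.float64(191.24689013961844))
533
((459.9469909667969, -219.94287109375), 35.673187255859375)
```

View pics/w10b.png

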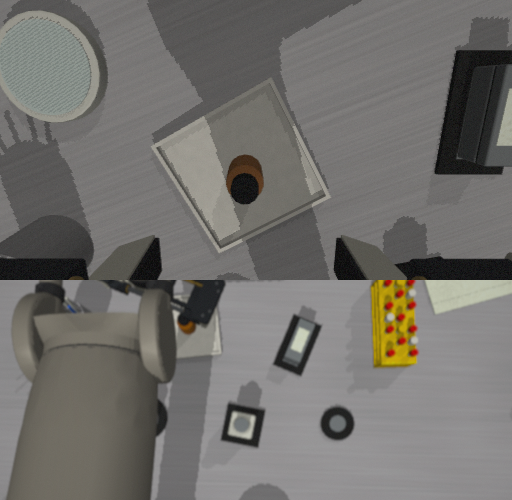

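The vial's cap is at (245,187), where expected. The small mat measures (0.460, -0.220) and is free. Grasping now.

```bash
python3 -m creep '[[[-0.15,-0.15,3],[0,0,0],1],[[0,0,4],[0,0,0],1],[[0,0,3.5],[0,0,0],1],[[0,0,3],[0,0,0],1],[[0,0,1.54],[0,0,0],1],[[0,0,0],[0,0,0],1],[[0,0,0],[0,0,0],-1],[[0,0,0],[0,0,0],-1],[[0,0,0],[0,0,0],-1],[[0,0,0],[0,0,0],-1],[[0,0,0],[0,0,0],-1],[[0,0,0],[0,0,0],-1],[[0,0,0],[0,0,0],-1]]' 20
python3 -m creep '[[[0,0,-2],[0,0,0],-1],[[0,0,-4],[0,0,0],-1],[[0,0,-4],[0,0,0],-1],[[0,0,-3],[0,0,0],-1],[[0,0,0],[0,0,0],-1],[[0,0,0],[0,0,0],-1]]' 20
python3 -c "
from h import *
go(.460,-.219,.17)"
```

```text
time_s: 41.1
position: [0.6681, 0.1226, 0.0411]
eef_rot: [0.983, -0.182, -0.0, 0.0]
contact_force: [-0.1, -0.9, 0.2]
opening: 0.0347
finger_force: 20.0
time_s: 41.85
position: [0.6674, 0.1227, 0.1695]
eef_rot: [0.983, -0.182, -0.001, 0.0]
contact_force: [-0.1, 0.4, -1.4]
opening: 0.0348
finger_force: 20.0
t 41.85 pos [0.6674 0.1227 0.1695] q6 2.01 turn 0 shift [-7.140e+00  3.933e+01  1.000e-02] tilt [-0.0024 -0.0002] open 0.0348
```

```bash
python3 -m creep '[[[-0.35,2,0],[0,0,0],-1],[[-0.6,3.4,0],[0,0,0],-1],[[-0.8,4.3,0],[0,0,0],-1],[[-0.8,4.3,0],[0,0,0],-1],[[-0.8,4.3,0],[0,0,0],-1],[[-0.8,4.3,0],[0,0,0],-1],[[-0.8,4.3,0],[0,0,0],-1],[[-0.8,4.3,0],[0,0,0],-1],[[-0.7,4,0],[0,0,0],-1],[[-0.45,2.6,0],[0,0,0],-1],[[-0.24,1.5,0],[0,0,0],-1],[[0,0,0],[0,0,0],-1],[[0,0,0],[0,0,0],-1],[[0,0,4],[0,0,0],-1],[[0,0,4],[0,0,0],-1],[[0,0,2.5],[0,0,0],-1],[[0,0,0],[0,0,0],-1],[[0,0,0],[0,0,0],-1]]' 20
python3 -c "
from h import *
go(.460,-.219,.0415)"
```

```text
time_s: 44.1
position: [0.4618, -0.2186, 0.0671]
eef_rot: [0.983, -0.182, 0.001, 0.0]
contact_force: [-0.1, -0.5, -0.5]
opening: 0.0346
finger_force: 20.0
t 44.1 pos [ 0.4618 -0.2186  0.0671] q6 1.34 turn 0 shift [-0.16  0.1   2.56] tilt [ 0.0013 -0.0009] open 0.0346
```

```bash
python3 -m creep '[[[-0.1,0.1,1.2],[0,0,0],-1],[[0,0,0.9],[0,0,0],-1],[[0,0,0.45],[0,0,0],-1],[[0,0,0],[0,0,0],-1],[[0,0,0],[0,0,0],-1]]' 20
python3 -m creep '[[[0,0,0],[0,0,0],-0.2],[[0,0,0],[0,0,0],0.5],[[0,0,0],[0,0,0],1],[[0,0,0],[0,0,0],1],[[0,0,-3],[0,0,0],1],[[0,0,-4],[0,0,0],1],[[0,0,-5],[0,0,0],1],[[0,0,-4],[0,0,0],1],[[0,0,0],[0,0,0],1],[[0,0,0],[0,0,0],1]]' 20
python3 - <<'E'
from h import *
s=snap('wrist','w11');t=snap('top','top6');print(proj(s,[.46,-.22,.081]),proj(s,[.46,-.22,.006]))
cv2.imwrite('pics/w11b.png',np.vstack([s['pixels'][:280,:,::-1],t['pixels'][60:280,:,::-1]]))
print(monitor.observe()['time_s'])
E
```

```text
time_s: 44.72
position: [0.4596, -0.2193, 0.0409]
eef_rot: [0.983, -0.182, 0.0, 0.0]
contact_force: [-1.1, 1.7, 5.3]
opening: 0.035
finger_force: 20.0
time_s: 45.98
position: [0.4591, -0.219, 0.1999]
eef_rot: [0.983, -0.182, -0.001, -0.0]
contact_force: [0.0, 0.2, -0.5]
opening: 0.0916
finger_force: 0.0
(np.float64(248.11059968935936), np.float64(185.01644737409381)) (np.float64(247.98311584670745), np.float64(165.672442378203))
46.075
```

View pics/w11b.png

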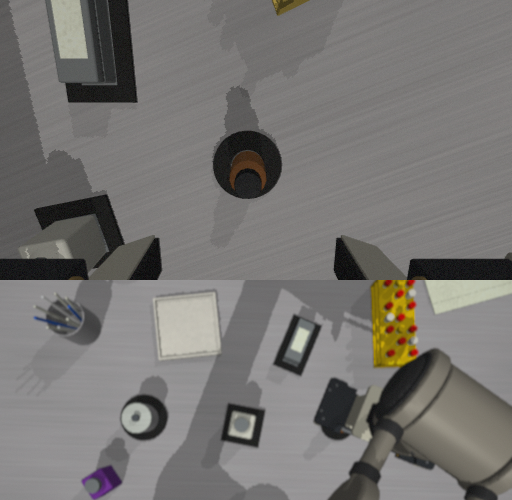

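The vial's cap is at (248,183) over a mat centred at (247,164), as it should be. The pot, bottle and box are on their own mats and the tray is empty.

```bash
python3 -c "
from h import *
print(env.sign_off())"
```

```text
the job is handed in; nothing more can be done
None
```

All four containers stand upright on their own mats, centred to within a few millimetres and squared up by the last pictures; I handed the job in at about 46 s, and the hand-in gave no verdict.

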